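# Saddle the third dowel and hold the sprung clamp on it

## Task

Ready the dowels for cutting: lay the loose third dowel in the gap on top of the two in the cradle, in line with them and its ends level with theirs, its far end under the hold-down pad, and let go of it. Then press the black knob of the sprung hold-down with the fingertips, about 24 mm, so that the red band on its stem is sunk out of sight in the brass bush but the knob is not driven down onto the bush, and finish while still holding it pressed there. Leave the other things on the bench alone.

Things in the scene. Friction and masses are not known exactly. Their poses are not given: they have to be found in the camera images.
- cradle: dowel cradle fixed to the bench: plywood base 220 x 140 x 12 mm, origin under its centre, x along the dowels away from the robot, y left, z up. Low wooden side walls along x, 75 mm apart inside, tops 34 mm above the bench; end stop with its face at x = +101 mm, top at 34 mm. A steel bridge stands across its far end; the near end is open: pass a dowel under the bridge from there.
- bush (a point): centre of the top of the brass bush (24 mm wide) on the dark steel bridge: x = +65, y = 0, z = +128 mm in the cradle. Bridge: posts at cradle x = +50 to +80 mm, 98 mm apart inside; crossbeam x = +48 to +82 mm, underside 106 mm, top 122 mm above the bench. The stem of the sprung hold-down runs through the bush.
- seat (a point): point fixed to the cradle, 61 mm above the cradle's underside at its centre (x = 0, y = 0), axes as the cradle's: where the centre of the third dowel lies when it is saddled on the other two with ends level (up to 3 mm lower when these are spread against the walls).
- pad: black rubber pad, 26 mm wide, at the foot of the hold-down's stem, right below the bush; origin at the centre of its underside, 93 mm above the bench when up: 14 mm above the saddled third dowel. It goes down with the knob and, once it bears on the dowel, gives on its own inner spring (2 N at first, 0.6 N more per mm).
- knob_top (a point): centre of the flat top of the round black knob (34 mm in diameter, 20 mm high) on the hold-down's stem, 182 mm above the bench when up; the knob's underside is then 34 mm above the brass bush. The 12 mm stem shows a red band over the 21 mm just above the bush, then bare steel.
- plunger (a joint): travel of the hold-down in m: 0 up, grows as the knob is pressed straight down, 0.034 with the knob driven onto the bush. Its spring pushes it back up: 3 N at the start, about 9 N at 24 mm, and with the pad bearing on the dowel about 17 N in all at 24 mm.
- dowel_third: the loose third dowel, lying on the bench to the right of the cradle: plain pale wooden dowel, a cylinder 36 mm in diameter and 190 mm long, 0.09 to 0.17 kg; its long axis is the body's x axis (it may be rolled about it)
- dowel_third_center (a point): centre of the third dowel (18 mm above the bench at the start)
- dowel_left: the left one of the two loose dowels lying side by side in the cradle: plain pale wooden dowel, a cylinder 36 mm in diameter and 190 mm long, 0.09 to 0.17 kg; its long axis is the body's x axis (it may be rolled about it)
- dowel_left_center (a point): centre of that dowel, 30 mm above the bench; the top of the dowel is at 48 mm, so fingers that set the third dowel down must hold it by its upper part, tips no more than 9 mm below its axis
- dowel_right: the right one of the two in the cradle: plain pale wooden dowel, a cylinder 36 mm in diameter and 190 mm long, 0.09 to 0.17 kg; its long axis is the body's x axis (it may be rolled about it)
- dowel_right_center (a point): centre of that dowel, 30 mm above the bench
- bench_lamp: green desk lamp fixed to the left front of the bench, about x = 0.50, y = 0.39 m: round foot, thin arms rising to about 0.4 m and leaning away from the robot; keep the arm clear of it when swinging in from the left (draw back towards the base first)
- wax_tin: bystander: round wax tin, 78 mm wide, 34 mm high; origin under its centre
- tea_mug: bystander: green and white mug, 101 mm high; origin under its centre
- screw_box: bystander: small cardboard screw box, 55 x 80 x 39 mm; origin under its centre
- sanding_block: bystander: brown sanding block, 70 x 110 x 31 mm; origin under its centre
- tape_measure: bystander: yellow and black tape measure, 43 x 82 x 68 mm; origin under its centre

How it is judged:
On the way, in this order (a step that is already met when the one before it is completed fails the run):
1. the third dowel lies released in the gap on top of the other two, lined up with them, the hold-down still up (z of dowel_third_center in the frame of seat between -0.006 and 0.004 m and y of dowel_third_center in the frame of seat between -0.01 and 0.01 m and x of dowel_third_center in the frame of seat between -0.02 and 0.015 m and angle between the x axis of dowel_third and the x axis of cradle, either way round below 0.08 rad and contact force between each of the arm, the fingers and dowel_third below 0.3 N and z of dowel_left_center in the frame of seat between -0.035 and -0.027 m and x of dowel_left_center in the frame of seat between -0.02 and 0.02 m and z of dowel_right_center in the frame of seat between -0.035 and -0.027 m and x of dowel_right_center in the frame of seat between -0.02 and 0.02 m and value of joint plunger below 0.006 m), for 0.2 s.
2. the knob is pressed to the stated travel with the pad bearing on the third dowel (z of dowel_third_center in the frame of seat between -0.006 and 0.004 m and y of dowel_third_center in the frame of seat between -0.01 and 0.01 m and x of dowel_third_center in the frame of seat between -0.02 and 0.015 m and angle between the x axis of dowel_third and the x axis of cradle, either way round below 0.08 rad and contact force between each of the arm, the fingers and dowel_third below 0.3 N and z of dowel_left_center in the frame of seat between -0.035 and -0.027 m and x of dowel_left_center in the frame of seat between -0.02 and 0.02 m and z of dowel_right_center in the frame of seat between -0.035 and -0.027 m and x of dowel_right_center in the frame of seat between -0.02 and 0.02 m and value of joint plunger between 0.0205 and 0.03 m and contact force between pad and dowel_third above 2 N and contact force between the fingers and plunger above 3 N), for 0.3 s.
At the end, for the whole second after the job is handed in: Fingers still press the knob (over 3 N), steady at 20.5 to 30 mm travel; pad bears on the third dowel (over 2 N); that dowel, untouched by the robot, rests on the other two: within 10 mm sideways, 20 mm near, 15 mm far, -6 to +4 mm in height of the seat, 0.08 rad; those two on the cradle floor (all of step 2 and velocity of joint plunger between -0.01 and 0.01 m/s and linear speed of dowel_third below 0.02 m/s); the arm keeps its last pose, push and grip.
It fails at once if a bystander is moved by more than 25 mm (distance of any of wax_tin, tea_mug, screw_box, sanding_block, tape_measure from where it was at the start of the episode above 0.025 m).
It fails at once if the knob is driven down onto the bush (travel over 32.5 mm) (value of joint plunger above 0.0325 m).
It also fails if it takes over 51 s, if anything falls off the work surface, if the arm or the gripper's body presses on something with over 40 N, if the wrist force passes 120 N, or if a joint passes its speed limit or range.

## Robot

A 6-joint arm with a two-finger parallel gripper is mounted at the origin on a cart in front of the work surface, level with it; the furniture and walls round the work are solid. World frame = base frame: x ahead of the robot, y to its left, z up, the work surface at z = 0. Lengths are in m, angles in rad, forces in N, time in s.
With the tool pointing down it reaches from about 0.35 to 0.725 m from the base axis. Payload 6 kg.
Tool frame: the origin (TCP) lies on the centre line of the jaws, within the pads' length; the fingertips stand ahead of it and the grasp point (between the pads) lies 5 mm behind it (ctrl.tcp_to_tips is the z of the fingertips in the tool frame, in m); z points along the fingers, y is the line along which they close (so a half turn about z gives the same grasp; the last joint's range is limited). The gripper opens to 85 mm and grips with 20 to 120 N. Pads are 22 mm wide; open, the fingers measure 114 mm over their backs; the gripper's body (76 mm by 85 mm) begins 54 mm behind the grasp point. The pads swing forward as they close: fully open they stand 13 mm farther back than shut.
Start: joints at [-0.781, 0.04, 0.085, 0, -1.615, -0.334], TCP at [0.264, -0.539, 0.211] pointing down, gripper open.
Joint ranges: [-2.56, 2.56], [-1.29, 2.01], [-1.08, 1.49], [-3.29, 1.98], [-2.81, -0.18], [-2.99, 2.99]. Speed limits (rad/s): [2.57, 2.57, 3.01, 3.14, 3.14, 3.14].

## Interface

Orientations are given as [roll, pitch, yaw] about the fixed x, y, z axes, in that order (R = Rz(yaw) Ry(pitch) Rx(roll)).
In Python, from station import ctrl gives the robot as it stands.
- The arm moves only by the tool jog_arm, never from a script. Its argument "targets" is one flat list of numbers, 6 for each row, row after row: the shift along the world's x, y, z scaled (see below), then the turn, a rotation vector about the world's x, y, z scaled (see below). In form: [tx, ty, tz, wx, wy, wz, tx, ty, tz, wx, wy, wz, ...]. A call has 1 to 20 rows; each row shifts and turns the commanded pose from where the row before left it; what a row does not reach is not made up. The controller multiplies each number of a shift by 75 cm and each number of a turn by pi rad. A row lasts 1/12 s, in which the tool goes at most 41.7 mm and 7.16 degrees, less where a joint would pass 70% of its speed; a pose out of reach is approached as far as the arm can. A call with a number of a shift or a turn outside -1 to 1 is refused whole. A call with a gripper value outside its range is refused whole. "jaw" is the finger opening in mm, from 0 to 85.4, set as the call begins (left out, the last holds). The fingers move at their own pace and stop on an object; the grip force is fixed at half the most. Time passes only in rows, so rows that do not move let the fingers close. It gives the time, the measured TCP pose, the force, the opening and the grip force at its end, in the units of the state.
- ctrl.observe(): the state, without advancing time (a new reading comes with each control period).
- ctrl.camera(name): name is "scene" or "top" or "wrist"; returns a dict with "frame" (420x560x3 uint8, red, green, blue), "mtx" (3x3 intrinsics, pixels), "k1" (the pictures are not rectified: a ray, as slopes to the right and down, at radius r is drawn at 1 + k1 r^2 times it, then the intrinsics apply), "world_to_cam" (4x4, takes a point from world to camera coordinates). Camera axes: x right, y down, z forward; pixel columns grow to the right and rows downward; lengths in m; the calibration is good to about 2 mm. A picture is of the moment at which its call begins. There is no depth.
- ctrl.finish_job(): hands the job in; it is judged then, once.
The state is a dict: "clock": time; "joint_positions": joint angles; "qvel": joint speeds; "joint_efforts": joint torques, N m; "position": TCP position; "ee_rot": TCP orientation; "force": force on the tool from outside, world axes, zero at the start; "ft_torque": the same for the moment, N m; "gripper_width": finger opening in m; "grip_force": force on a finger pad.
Only numpy, scipy, OpenCV 4.12 (cv2) and the standard library are available. Lean on these libraries where they do the work, as an engineer would, in place of code of your own. Each camera call takes 0.05 s, during which the arm holds its last target. There are 200 camera calls.

## Working session

There is one attempt and no reset: what is moved stays moved. The work goes in short steps, Python scripts to look and compute and a tool call to move; the robot and the scene stay as the last step left them, time stands still between calls to the robot, and variables do not carry over. Pictures are saved under pics/ and viewed, at most 10 in all, crops included, and the job is handed in when it is done.

Besides the shell and the picture viewer there is one more tool, called after "Request:" as name(argument=value, ...) on one line, values as JSON. jog_arm: Moves the arm, as the interface text tells. Its arguments: {"type":"object","properties":{"targets":{"type":"array","items":{"type":"number","minimum":-1,"maximum":1}},"jaw":{"type":"number"}},"required":["targets"]}

```bash
mkdir -p pics; cat > h.py <<'E'
import numpy as np, cv2
from station import ctrl
def cam(n,save=None):
    c=ctrl.camera(n)
    if save: cv2.imwrite('pics/'+save,c['frame'][:,:,::-1])
    return c
def ray(c,px):
    m=np.array(c['mtx']); k=c['k1']
    q=cv2.undistortPoints(np.array([[px]],float),m,np.array([k,0,0,0.]))[0,0]
    T=np.array(c['world_to_cam']); R=T[:3,:3]
    return -R.T@T[:3,3], R.T@np.array([q[0],q[1],1])
def onz(c,px,z):
    o,d=ray(c,px); return o+d*(z-o[2])/d[2]
def tri(a,b):
    (o,d),(p,e)=a,b; d=d/np.linalg.norm(d); e=e/np.linalg.norm(e)
    s=np.linalg.lstsq(np.c_[d,-e],p-o,rcond=None)[0]
    x,y=o+s[0]*d,p+s[1]*e; return (x+y)/2,np.linalg.norm(x-y)
def proj(c,P):
    T=np.array(c['world_to_cam']); q=T[:3,:3]@np.array(P)+T[:3,3]
    q=q[:2]/q[2]; q=q*(1+c['k1']*(q@q)); m=np.array(c['mtx']); return m[:2,:2]@q+m[:2,2]
E
python3 - <<'E'
from h import *
a=cam('scene','s0.png');b=cam('top','t0.png');np.set_printoptions(precision=3,suppress=True)
for c in(a,b): print(c['mtx'],c['k1'],ray(c,c['mtx'][:2,2] if hasattr(c['mtx'],'shape') else (280,210)))
print(ctrl.observe(),ctrl.tcp_to_tips)
E
```

```text
[[487.15    0.    270.79 ]
 [  0.    487.15  211.587]
 [  0.      0.      1.   ]] -0.11899957143840216 (array([0.19 , 0.931, 0.958]), array([ 0.328, -0.674, -0.662]))
[[501.619   0.    276.792]
 [  0.    501.619 207.765]
 [  0.      0.      1.   ]] -0.06956558241705332 (array([0.477, 0.056, 1.373]), array([ 0.105,  0.007, -0.994]))
{'clock': 0.1, 'joint_positions': array([-0.781,  0.041,  0.084, -0.   , -1.615, -0.334]), 'qvel': array([-0.   , -0.001,  0.004,  0.002,  0.002, -0.001]), 'joint_efforts': array([ -0.004, -36.934,  34.828,   6.952,  -0.004,   0.   ]), 'position': array([ 0.264, -0.538,  0.211]), 'ee_rot': array([ 3.14 , -0.   , -2.686]), 'force': array([-0.443,  0.778,  0.896]), 'ft_torque': array([ 0.024, -0.034,  0.032]), 'grip_force': 0.0, 'gripper_width': 0.08536049144765076} 0.014
```

View pics/s0.png

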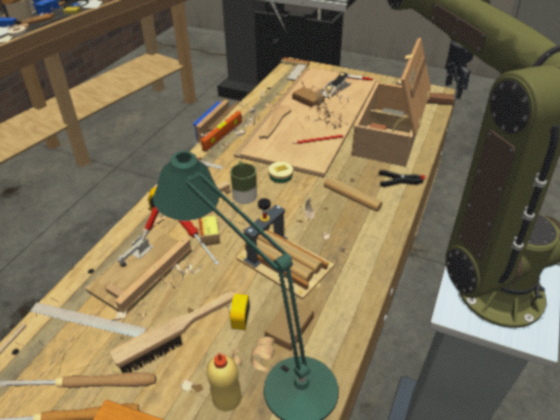

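View pics/t0.png

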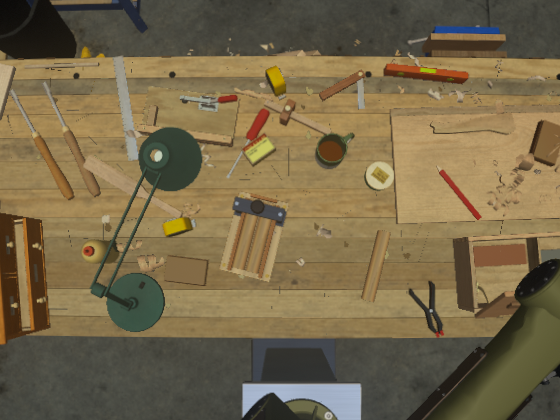

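The scene view has the cradle near (285,255) and the loose dowel at (352,194). The top view shows the loose dowel from (383,232) to (369,301), the cradle around (252,236) and the knob at (258,206). I'll enlarge that area of the top view.

```bash
python3 - <<'E'
from h import *
im=cv2.imread('pics/t0.png')[180:310,210:410]
cv2.imwrite('pics/t0c.png',cv2.resize(im,None,fx=4,fy=4,interpolation=cv2.INTER_CUBIC))
im=cv2.imread('pics/s0.png')[165:305,225:395]
cv2.imwrite('pics/s0c.png',cv2.resize(im,None,fx=4,fy=4,interpolation=cv2.INTER_CUBIC))
E
```

```text
(no output)
```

View pics/t0c.png

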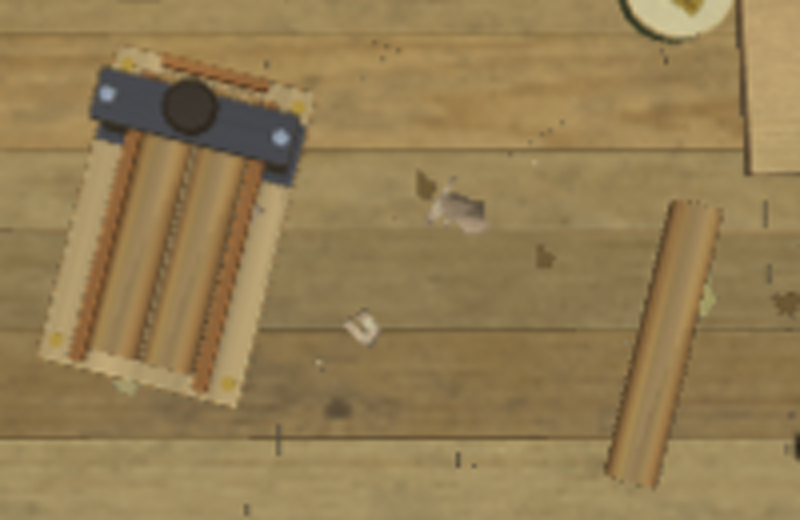

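View pics/s0c.png

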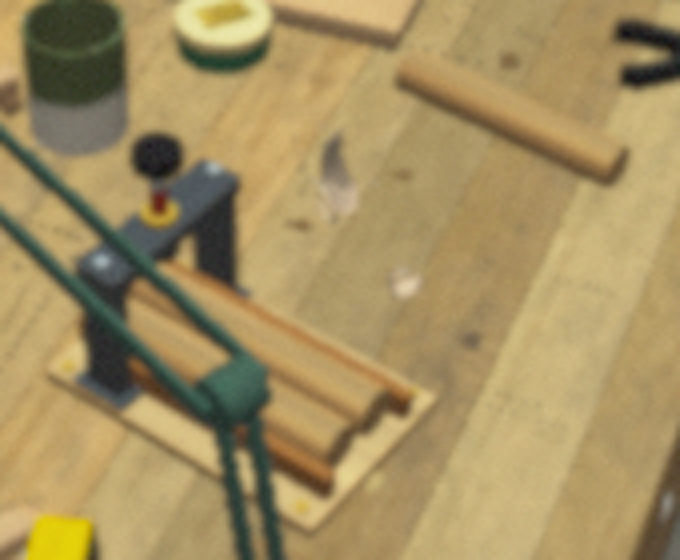

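The top crop has the dowel corners at (672,202), (720,210), (655,487) and (607,473), the base corners at (118,48), (312,92), (238,405) and (40,355), and the knob at (190,107). The scene crop has the knob's top centre at about (158,146), the bush top at (159,211) and the dowel ends at (408,74) and (610,160).

```bash
python3 - <<'E'
from h import *
np.set_printoptions(precision=4,suppress=True)
t=cam('top');s=cam('scene')
T=lambda u,v:(210+(u+.5)/4-.5,180+(v+.5)/4-.5); S=lambda u,v:(225+(u+.5)/4-.5,165+(v+.5)/4-.5)
d=[onz(t,T(*p),.018) for p in[(672,202),(720,210),(655,487),(607,473)]]
far=(d[0]+d[1])/2;near=(d[2]+d[3])/2;v=far-near
print('dowel',far,near,(far+near)/2,np.linalg.norm(v),'w',np.linalg.norm(d[0]-d[1]),'yaw',np.arctan2(v[1],v[0]))
print('tri dowel far/near',tri(ray(t,T(696,206)),ray(s,S(408,74))),tri(ray(t,T(631,480)),ray(s,S(610,160))))
b=[onz(t,T(*p),.012) for p in[(118,48),(312,92),(238,405),(40,355)]]
v=b[0]+b[1]-b[2]-b[3];C=sum(b)/4;yaw=np.arctan2(v[1],v[0])
print('base',b,'C',C,'len',np.linalg.norm(v)/2,'w',np.linalg.norm(b[0]-b[1]),np.linalg.norm(b[2]-b[3]),'yaw',yaw)
k=onz(t,T(190,107),.182);print('knob',k,tri(ray(t,T(190,107)),ray(s,S(158,146))))
e=np.array([np.cos(yaw),np.sin(yaw),0]);print('knob from C',C+.065*e)
print('cradle from knob', k-.065*e)
E
```

```text
dowel [ 0.5556 -0.2231  0.018 ] [ 0.3722 -0.1763  0.018 ] [ 0.4639 -0.1997  0.018 ] 0.18925674530894768 w 0.03299507306557696 yaw -0.25019213834688125
tri dowel far/near (array([ 0.5555, -0.2244,  0.0123]), np.float64(0.0008096001966432865)) (array([ 0.376 , -0.1741,  0.0253]), np.float64(0.0066585124136086665))
base [array([0.664 , 0.1695, 0.012 ]), array([0.6338, 0.0367, 0.012 ]), array([0.4218, 0.0866, 0.012 ]), array([0.4549, 0.2205, 0.012 ])] C [0.5436 0.1283 0.012 ] len 0.21649126433686933 w 0.13623504884722323 0.13786486631640466 yaw -0.23513952871633248
knob [0.6051 0.112  0.182 ] (array([0.6055, 0.1122, 0.182 ]), np.float64(0.0008034451540798066))
knob from C [0.6068 0.1132 0.012 ]
cradle from knob [0.5419 0.1272 0.182 ]
```

The measurements agree with the sizes given: knob height 0.182 m, base about 217x137 mm, dowel 189 mm long. I'm moving above the dowel.

Request:
jog_arm(targets=[0.0206,0.038,-0.0068,0,0,-0.0187,0.0206,0.038,-0.0068,0,0,-0.0187,0.0206,0.038,-0.0068,0,0,-0.0187,0.0206,0.038,-0.0068,0,0,-0.0187,0.0206,0.038,-0.0068,0,0,-0.0187,0.0206,0.038,-0.0068,0,0,-0.0187,0.0206,0.038,-0.0068,0,0,-0.0187,0.0206,0.038,-0.0068,0,0,-0.0187,0.0206,0.038,-0.0068,0,0,-0.0187,0.0206,0.038,-0.0068,0,0,-0.0187,0.0206,0.038,-0.0068,0,0,-0.0187,0.0206,0.038,-0.0068,0,0,-0.0187,0,0,0,0,0,0,0,0,0,0,0,0], jaw=85)

```text
clock: 1.37
position: [0.4498, -0.1954, 0.1497]
ee_rot: [3.142, -0.001, 2.896]
force: [0.7, -0.6, 1.3]
gripper_width: 0.0852
grip_force: 0.0
```

```bash
python3 - <<'E'
from h import *
np.set_printoptions(precision=4,suppress=True)
o=ctrl.observe();print(o['position'],o['ee_rot'],o['joint_positions'])
c=cam('wrist','w1.png')
for p in [(.5556,-.2231,.018),(.3722,-.1763,.018),(.464,-.1997,.036)]: print(proj(c,p))
E
```

```text
[ 0.4498 -0.1954  0.1497] [ 3.1415 -0.001   2.8957] [ 0.0023 -0.2557 -0.2999 -0.0003 -1.5275 -1.819 ]
[275.9611 298.3058]
[276.7142  99.2204]
[276.2501 213.679 ]
```

View pics/w1.png

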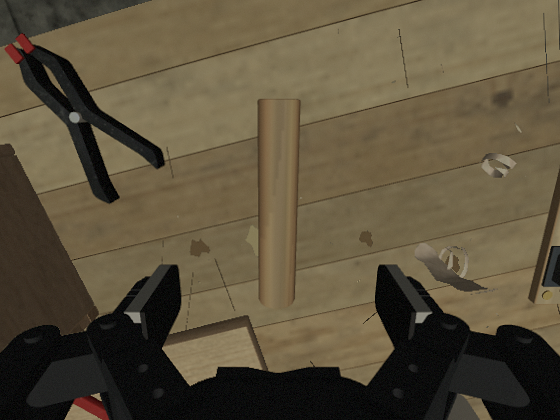

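The dowel is centred between the jaws and aligned with them: its ends are at (279,99) and (277,304), within a few pixels of the prediction. I'm descending and gripping.

Request:
jog_arm(targets=[0,0,-0.0282,0,0,0,0,0,-0.0282,0,0,0,0,0,-0.0282,0,0,0,0,0,-0.0282,0,0,0,0,0,-0.0282,0,0,0,0,0,-0.0282,0,0,0,0,0,0,0,0,0,0,0,0,0,0,0])

```text
clock: 2.08
position: [0.4485, -0.1977, 0.0231]
ee_rot: [-3.141, -0.002, 2.891]
force: [0.7, 0.2, 0.8]
gripper_width: 0.085
grip_force: 0.0
```

Request:
jog_arm(targets=[0,0,0,0,0,0,0,0,0,0,0,0,0,0,0,0,0,0,0,0,0,0,0,0,0,0,0,0,0,0,0,0,0,0,0,0,0,0,0,0,0,0,0,0,0,0,0,0,0,0,0,0,0,0,0,0,0,0,0,0], jaw=20)

```text
clock: 2.92
position: [0.4495, -0.1967, 0.0233]
ee_rot: [3.142, -0.0, 2.892]
force: [-0.4, -0.0, 0.3]
gripper_width: 0.0198
grip_force: 0.0
```

Width 19.8 mm with no grip force means nothing is held. I'll look.

```bash
python3 - <<'E'
from h import *
c=cam('wrist','w2.png'); s=cam('scene'); t=cam('top')
a=s['frame'][140:240,300:420]; b=t['frame'][210:310,340:460]
f=lambda i:cv2.resize(i,(400,333),interpolation=cv2.INTER_CUBIC)
o=np.hstack([f(a),f(b)]); w=cv2.resize(c['frame'],(356,267))
p=np.zeros((267,800,3),np.uint8);p[:,:356]=w
cv2.imwrite('pics/m2.png',np.vstack([o,p])[:,:,::-1])
E
```

```text
(no output)
```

View pics/m2.png

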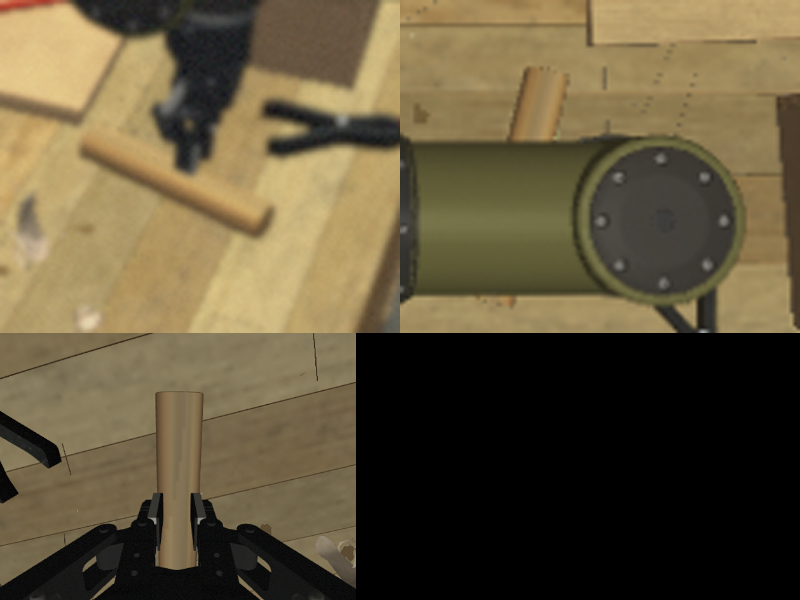

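The fingers have closed above the dowel, straddling its crown, and the dowel is undisturbed. I'll check the fingertip height in the images.

```bash
python3 - <<'E'
from h import *
np.set_printoptions(precision=3,suppress=True)
s=cam('scene');c=cam('wrist')
g=cv2.cvtColor(c['frame'],cv2.COLOR_RGB2GRAY)
p=ctrl.observe()['position'];print(p,ctrl.observe()['gripper_width'])
n=np.array([.247,.969,0])
for dz in (.03,.02,.01,0,-.014,-.02):
  q=p+[0,0,dz]; print(dz,'scene crop',(proj(s,q+.012*n)-[300,140])*3.333,'wrist crop',proj(c,q+.01*n)*.636+[0,333],proj(c,q-.01*n)*.636+[0,333])
im=c['frame'][200:400,180:380];cv2.imwrite('pics/w2c.png',cv2.resize(im[:,:,::-1],None,fx=3,fy=3,interpolation=cv2.INTER_CUBIC))
E
```

```text
[ 0.449 -0.197  0.023] 0.019731530250185515
0.03 scene crop [184.773 161.413] wrist crop [190.332 512.074] [161.58  512.042]
0.02 scene crop [183.709 170.156] wrist crop [189.503 505.314] [162.484 505.284]
0.01 scene crop [182.652 178.822] wrist crop [188.767 499.321] [163.286 499.293]
0 scene crop [181.603 187.411] wrist crop [188.111 493.974] [164.002 493.946]
-0.014 scene crop [180.147 199.307] wrist crop [187.301 487.386] [164.884 487.36 ]
-0.02 scene crop [179.527 204.361] wrist crop [186.988 484.837] [165.225 484.812]
```

View pics/w2c.png

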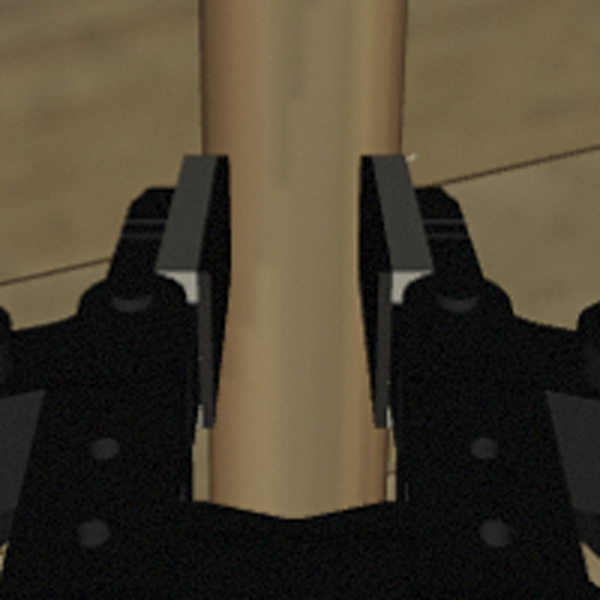

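Both views suggest the fingertips stand 15–20 mm higher than nominal. I'll measure it directly by touching bare bench beside the dowel with the jaws at 36 mm.

Request:
jog_arm(targets=[0,0,0.04,0,0,0,0.008,0.032,0,0,0,0,0.008,0.032,0,0,0,0,0.008,0.032,0,0,0,0,0,0,-0.04,0,0,0,0,0,0,0,0,0,0,0,0,0,0,0], jaw=36)

```text
clock: 3.75
position: [0.4663, -0.1247, 0.0223]
ee_rot: [-3.14, -0.003, 2.893]
force: [0.6, -0.5, 0.9]
gripper_width: 0.0361
grip_force: 0.0
```

Request:
jog_arm(targets=[0,0,-0.003,0,0,0,0,0,-0.003,0,0,0,0,0,-0.003,0,0,0,0,0,0,0,0,0])

```text
clock: 4.08
position: [0.4675, -0.1251, 0.0167]
ee_rot: [3.141, 0.0, 2.892]
force: [-0.1, -0.9, -0.0]
gripper_width: 0.0359
grip_force: 0.0
```

Request:
jog_arm(targets=[0,0,-0.003,0,0,0,0,0,-0.003,0,0,0,0,0,0,0,0,0])

```text
clock: 4.33
position: [0.4672, -0.1248, 0.0117]
ee_rot: [3.141, -0.001, 2.892]
force: [-0.4, 0.0, -1.0]
gripper_width: 0.0358
grip_force: 0.0
```

Request:
jog_arm(targets=[0,0,-0.003,0,0,0,0,0,-0.003,0,0,0,0,0,0,0,0,0])

```text
clock: 4.58
position: [0.4672, -0.1247, 0.007]
ee_rot: [-3.142, -0.001, 2.892]
force: [-0.2, 0.1, -0.4]
gripper_width: 0.0358
grip_force: 0.0
```

Request:
jog_arm(targets=[0,0,-0.003,0,0,0,0,0,0,0,0,0])

```text
clock: 4.75
position: [0.4673, -0.1247, 0.0049]
ee_rot: [-3.142, -0.001, 2.892]
force: [0.5, -0.2, 0.1]
gripper_width: 0.0362
grip_force: 0.0
```

Request:
jog_arm(targets=[0,0,-0.003,0,0,0,0,0,0,0,0,0])

```text
clock: 4.92
position: [0.4673, -0.1247, 0.0027]
ee_rot: [3.142, -0.0, 2.892]
force: [-0.6, 0.0, 0.7]
gripper_width: 0.036
grip_force: 0.0
```

Request:
jog_arm(targets=[0,0,-0.003,0,0,0,0,0,-0.003,0,0,0,0,0,0,0,0,0])

```text
clock: 5.17
position: [0.4672, -0.1247, -0.002]
ee_rot: [3.142, -0.001, 2.892]
force: [0.2, 0.0, -0.3]
gripper_width: 0.036
grip_force: 0.0
```

Request:
jog_arm(targets=[0,0,-0.003,0,0,0,0,0,0,0,0,0])

```text
clock: 5.33
position: [0.4673, -0.1247, -0.0041]
ee_rot: [3.142, -0.001, 2.892]
force: [0.9, -0.3, -0.2]
gripper_width: 0.0361
grip_force: 0.0
```

Request:
jog_arm(targets=[0,0,-0.003,0,0,0,0,0,0,0,0,0])

```text
clock: 5.5
position: [0.4673, -0.1247, -0.0063]
ee_rot: [3.141, -0.001, 2.892]
force: [-0.7, -0.3, 0.2]
gripper_width: 0.0357
grip_force: 0.0
```

The reported TCP is already below the bench with no contact, so the height reading or the tool length is offset. I'll keep going gently until it touches.

Request:
jog_arm(targets=[0,0,-0.003,0,0,0,0,0,0,0,0,0])

```text
clock: 5.67
position: [0.4673, -0.1247, -0.0086]
ee_rot: [3.142, -0.001, 2.892]
force: [-0.3, 0.2, 0.6]
gripper_width: 0.0362
grip_force: 0.0
```

Request:
jog_arm(targets=[0,0,-0.003,0,0,0,0,0,0,0,0,0])

```text
clock: 5.83
position: [0.4673, -0.1247, -0.0108]
ee_rot: [3.142, -0.001, 2.892]
force: [0.1, 0.0, 0.8]
gripper_width: 0.0363
grip_force: 0.0
```

Request:
jog_arm(targets=[0,0,-0.003,0,0,0,0,0,0,0,0,0])

```text
clock: 6.0
position: [0.4673, -0.1247, -0.0131]
ee_rot: [3.142, -0.001, 2.892]
force: [0.5, -0.7, -0.2]
gripper_width: 0.0361
grip_force: 0.0
```

Request:
jog_arm(targets=[0,0,-0.003,0,0,0,0,0,0,0,0,0])

```text
clock: 6.17
position: [0.4673, -0.1247, -0.0153]
ee_rot: [3.141, -0.001, 2.892]
force: [0.2, -0.6, 0.6]
gripper_width: 0.0361
grip_force: 0.0
```

Request:
jog_arm(targets=[0,0,-0.003,0,0,0,0,0,0,0,0,0])

```text
clock: 6.33
position: [0.4673, -0.1247, -0.0176]
ee_rot: [3.142, -0.001, 2.892]
force: [-0.3, -0.7, -0.7]
gripper_width: 0.0357
grip_force: 0.0
```

```bash
python3 - <<'E'
from h import *
c=cam('wrist'); s=cam('scene'); print(ctrl.observe()['position'],ctrl.observe()['force'])
a=cv2.resize(s['frame'][150:230,300:380],(600,600),interpolation=cv2.INTER_CUBIC)
cv2.imwrite('pics/m3.png',a[:,:,::-1])
for dz in(.03,.015,0,-.014): print(dz,(proj(s,ctrl.observe()['position']+[0,0,dz])-[300,150])*7.5)
E
```

```text
[ 0.46746603 -0.1247089  -0.01723026] [-0.22991011  0.59703039  0.76632499]
0.03 [322.60488596 447.60434252]
0.015 [319.57729144 476.18798364]
0 [316.58326929 504.38049055]
-0.014 [313.81878809 530.34658719]
```

View pics/m3.png

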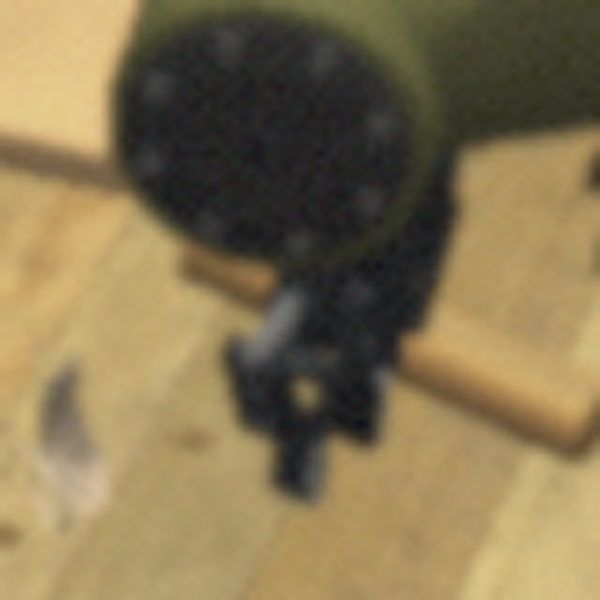

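The fingertip shows at (297,500), on the bench or almost on it.

Request:
jog_arm(targets=[0,0,-0.003,0,0,0,0,0,0,0,0,0])

```text
clock: 6.6
position: [0.4674, -0.1247, -0.0197]
ee_rot: [3.141, -0.0, 2.892]
force: [-0.1, -0.4, 0.2]
gripper_width: 0.0364
grip_force: 0.0
```

Request:
jog_arm(targets=[0,0,-0.003,0,0,0,0,0,0,0,0,0])

```text
clock: 6.77
position: [0.4678, -0.1248, -0.0207]
ee_rot: [-3.141, 0.0, 2.893]
force: [-2.7, 1.7, 6.7]
gripper_width: 0.0359
grip_force: 3.2
```

Request:
jog_arm(targets=[0,0,-0.003,0,0,0,0,0,0,0,0,0])

```text
clock: 6.93
position: [0.4679, -0.1249, -0.0208]
ee_rot: [-3.141, 0.001, 2.893]
force: [-12.1, 5.3, 20.8]
gripper_width: 0.0356
grip_force: 10.4
```

Contact came at a reported z of −20.5 mm, so at 36 mm opening the tips stand 20.5 mm above the reported TCP. With that correction I'll grip with the tips 8 mm below the dowel's axis (reported z −10.5 mm).

Request:
jog_arm(targets=[0,0,0.04,0,0,0,0,0,0.04,0,0,0,-0.008,-0.032,0,0,0,0,-0.008,-0.032,0,0,0,0,-0.008,-0.032,0,0,0,0,0,0,0,0,0,0,0,0,-0.0207,0,0,0,0,0,-0.0207,0,0,0,0,0,-0.0207,0,0,0,0,0,0,0,0,0,0,0,0,0,0,0], jaw=85)

```text
clock: 7.85
position: [0.449, -0.1967, -0.0109]
ee_rot: [-3.141, -0.002, 2.893]
force: [0.4, -0.1, 0.3]
gripper_width: 0.085
grip_force: 0.0
```

Request:
jog_arm(targets=[0,0,0,0,0,0,0,0,0,0,0,0,0,0,0,0,0,0,0,0,0,0,0,0,0,0,0,0,0,0,0,0,0,0,0,0,0,0,0,0,0,0,0,0,0,0,0,0], jaw=20)

```text
clock: 8.52
position: [0.4503, -0.1968, -0.0094]
ee_rot: [3.141, 0.002, 2.893]
force: [-0.2, 1.1, 5.7]
gripper_width: 0.034
grip_force: 60.3
```

Gripped at 60 N. I'll lift a little and check.

Request:
jog_arm(targets=[0,0,0.01,0,0,0,0,0,0.015,0,0,0,0,0,0.02,0,0,0,0,0,0.02,0,0,0,0,0,0.02,0,0,0,0,0,0.02,0,0,0,0,0,0.02,0,0,0,0,0,0,0,0,0,0,0,0,0,0,0])

```text
clock: 9.27
position: [0.4499, -0.1967, 0.084]
ee_rot: [3.141, 0.001, 2.892]
force: [-0.8, -0.6, -2.0]
gripper_width: 0.0339
grip_force: 60.0
```

```bash
python3 - <<'E'
from h import *
c=cam('wrist','w4.png'); s=cam('scene'); t=cam('top')
b=cv2.resize(s['frame'][140:240,290:423],(426,320),interpolation=cv2.INTER_CUBIC)
a=cv2.resize(c['frame'][:,140:420],(370,555))
p=np.zeros((555,800,3),np.uint8);p[:,:370]=a;p[:320,372:798]=b
cv2.imwrite('pics/m4.png',p[:,:,::-1])
E
```

```text
(no output)
```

View pics/m4.png

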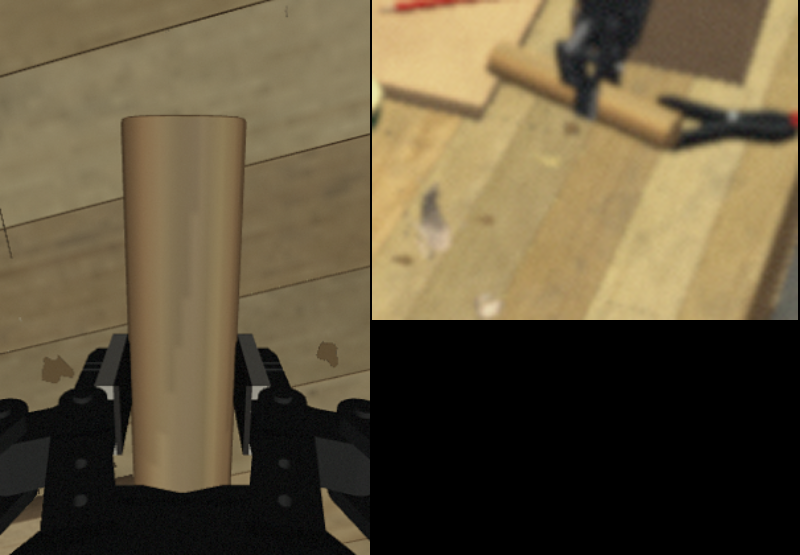

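The dowel is held, slightly near-heavy as planned; its near end is at the top of the wrist view (184,117) and the tips are just below its axis. I'm carrying it to a point short of the bridge, in line with the cradle.

Request:
jog_arm(targets=[-0.0005,0.0387,0,0,0,0.0004,-0.0005,0.0387,0,0,0,0.0004,-0.0005,0.0387,0,0,0,0.0004,-0.0005,0.0387,0,0,0,0.0004,-0.0005,0.0387,0,0,0,0.0004,-0.0005,0.0387,0,0,0,0.0004,-0.0005,0.0387,0,0,0,0.0004,-0.0005,0.0387,0,0,0,0.0004,-0.0005,0.0387,0,0,0,0.0004,-0.0005,0.0387,0,0,0,0.0004,-0.0005,0.0387,0,0,0,0.0004,-0.0005,0.0387,0,0,0,0.0004,0,0,0,0,0,0,0,0,0,0,0,0,0,0,0,0,0,0])

```text
clock: 10.67
position: [0.4446, 0.1512, 0.0824]
ee_rot: [-3.14, -0.001, 2.908]
force: [-0.6, -0.3, -1.1]
gripper_width: 0.0337
grip_force: 60.2
```

```bash
python3 - <<'E'
from h import *
np.set_printoptions(precision=4,suppress=True)
o=ctrl.observe();p=o['position'];yaw=o['ee_rot'][2]-np.pi;print(p,o['ee_rot'],o['force'])
c=cam('wrist','w5.png');cv2.imwrite('pics/t5.png',cam('top','t5.png')['frame'][:,:,::-1])
d=np.array([np.cos(yaw),np.sin(yaw),0])
for tilt in(-.04,-.02,0,.02,.04):
  q=p+[0,0,.0275]-.080*(d+[0,0,tilt])+[0,0,.018]; print('near end top',tilt,proj(c,q))
g=c['frame'].astype(int)
h=cv2.cvtColor(c['frame'],cv2.COLOR_RGB2HSV)
for r in (95,120,160,200,240): 
  row=g[r].sum(1); e=np.abs(np.diff(row)); i=np.argsort(e[180:380])[-6:]+180; print(r,sorted(i),)
print(g[60:110:2,277].sum(1))
E
```

```text
[0.4446 0.1512 0.0824] [-3.1402 -0.0011  2.9079] [-0.5813 -0.275  -1.0663]
near end top -0.04 [276.2335  87.7053]
near end top -0.02 [276.2604  87.9656]
near end top 0 [276.2865  88.2187]
near end top 0.02 [276.3119  88.4648]
near end top 0.04 [276.3366  88.7044]
95 [np.int64(230), np.int64(231), np.int64(232), np.int64(322), np.int64(325), np.int64(326)]
120 [np.int64(230), np.int64(231), np.int64(232), np.int64(233), np.int64(324), np.int64(325)]
160 [np.int64(217), np.int64(218), np.int64(232), np.int64(233), np.int64(322), np.int64(323)]
200 [np.int64(233), np.int64(234), np.int64(235), np.int64(236), np.int64(372), np.int64(373)]
240 [np.int64(224), np.int64(235), np.int64(333), np.int64(335), np.int64(350), np.int64(372)]
[361 362 355 356 348 346 342 348 351 353 361 361 366 353 301 316 314 308
 314 314 314 312 314 313 312]
```

```bash
python3 - <<'E'
from h import *
np.set_printoptions(precision=4,suppress=True)
o=ctrl.observe();p=o['position'];yaw=o['ee_rot'][2]-np.pi;c=cam('wrist')
d=np.array([np.cos(yaw),np.sin(yaw),0]);n=np.array([-d[1],d[0],0])
cc=np.array(c['world_to_cam']);C=-cc[:3,:3].T@cc[:3,3]
def w(s,tilt):
  q=p+[0,0,.0275]+s*(d+[0,0,tilt]); # tangent points seen from C
  v=C-q; a=v@n; v=v-(v@d)*d; L=np.linalg.norm(v); u=v/L; m=np.cross(d,u); k=.018
  x=k*k/L; y=k*np.sqrt(1-(k/L)**2)
  return proj(c,q+x*u+y*m),proj(c,q+x*u-y*m)
for t in(-.06,-.03,0,.03,.06):
  print(t,[ (A.round(1),B.round(1),round(abs(A-B)[0],1)) for A,B in (w(-.078,t),w(-.045,t),w(-.02,t))])
E
```

```text
-0.06 [(array([227.4,  95.6]), array([325.7,  95.7]), np.float64(98.3)), (array([231.6, 183.4]), array([321.7, 183.4]), np.float64(90.1)), (array([234.3, 240.6]), array([318.9, 240.5]), np.float64(84.6))]
-0.03 [(array([228.3,  95.8]), array([324.9,  95.9]), np.float64(96.6)), (array([232. , 182.6]), array([321.2, 182.6]), np.float64(89.2)), (array([234.5, 240. ]), array([318.8, 240. ]), np.float64(84.3))]
0 [(array([229.2,  96. ]), array([324. ,  96.1]), np.float64(94.8)), (array([232.4, 181.9]), array([320.8, 181.9]), np.float64(88.4)), (array([234.7, 239.5]), array([318.6, 239.4]), np.float64(83.9))]
0.03 [(array([230.1,  96.2]), array([323.2,  96.3]), np.float64(93.2)), (array([232.9, 181.1]), array([320.4, 181.1]), np.float64(87.6)), (array([234.8, 238.9]), array([318.4, 238.9]), np.float64(83.6))]
0.06 [(array([230.9,  96.3]), array([322.5,  96.4]), np.float64(91.6)), (array([233.3, 180.4]), array([320. , 180.4]), np.float64(86.7)), (array([235. , 238.4]), array([318.3, 238.3]), np.float64(83.3))]
```

The dowel is level (width 94.5 px against 94.8 px predicted at zero tilt) and within 1 mm of the cradle's axis. I'll lower to axis height 71 mm and slide it in under the bridge.

Request:
jog_arm(targets=[0,0,-0.0173,0,0,0,0,0,-0.0173,0,0,0,0,0,-0.0173,0,0,0,0,0,0,0,0,0,0,0,0,0,0,0])

```text
clock: 11.23
position: [0.4448, 0.1506, 0.0441]
ee_rot: [-3.141, -0.001, 2.906]
force: [0.2, 0.6, -1.1]
gripper_width: 0.0338
grip_force: 60.2
```

Request:
jog_arm(targets=[0.0182,-0.0044,0,0,0,0,0.0182,-0.0044,0,0,0,0,0.0182,-0.0044,0,0,0,0,0,0,0,0,0,0])

```text
clock: 11.57
position: [0.4881, 0.1411, 0.0457]
ee_rot: [3.141, 0.002, 2.906]
force: [-0.1, -1.0, -1.8]
gripper_width: 0.0335
grip_force: 60.2
```

Request:
jog_arm(targets=[0.0182,-0.0044,0,0,0,0,0.0182,-0.0044,0,0,0,0,0.0182,-0.0044,0,0,0,0,0,0,0,0,0,0,0,0,0,0,0,0])

```text
clock: 11.98
position: [0.5272, 0.1316, 0.0449]
ee_rot: [3.141, 0.0, 2.906]
force: [0.1, 0.7, -1.8]
gripper_width: 0.034
grip_force: 60.2
```

In place (cradle x −1 mm, y 0). I'm lowering with force checks.

Request:
jog_arm(targets=[0,0,-0.003,0,0,0,0,0,-0.003,0,0,0,0,0,-0.003,0,0,0,0,0,0,0,0,0])

```text
clock: 12.32
position: [0.5263, 0.1318, 0.0371]
ee_rot: [-3.141, -0.001, 2.908]
force: [1.2, 0.0, -1.6]
gripper_width: 0.0337
grip_force: 60.2
```

Request:
jog_arm(targets=[0,0,-0.002,0,0,0,0,0,-0.002,0,0,0,0,0,0,0,0,0])

```text
clock: 12.57
position: [0.5267, 0.1318, 0.0343]
ee_rot: [-3.142, -0.0, 2.908]
force: [0.4, -0.5, -1.9]
gripper_width: 0.0338
grip_force: 60.2
```

Request:
jog_arm(targets=[0,0,-0.002,0,0,0,0,0,0,0,0,0])

```text
clock: 12.73
position: [0.5271, 0.132, 0.0337]
ee_rot: [3.141, 0.001, 2.908]
force: [-2.2, 0.1, 1.7]
gripper_width: 0.034
grip_force: 60.6
```

Contact came at the expected height. I'm releasing.

Request:
jog_arm(targets=[0,0,0,0,0,0,0,0,0,0,0,0,0,0,0,0,0,0,0,0,0,0,0,0,0,0,0,0,0,0,0,0,0,0,0,0,0,0,0,0,0,0], jaw=75)

```text
clock: 13.32
position: [0.5269, 0.1317, 0.0331]
ee_rot: [3.142, -0.0, 2.907]
force: [0.2, -0.7, 1.3]
gripper_width: 0.0751
grip_force: 0.0
```

Request:
jog_arm(targets=[0,0,0.01,0,0,0,0,0,0.02,0,0,0,0,0,0.03,0,0,0,0,0,0.04,0,0,0,0,0,0.04,0,0,0,0,0,0.04,0,0,0,0,0,0.04,0,0,0,0,0,0,0,0,0,0,0,0,0,0,0])

```text
clock: 14.07
position: [0.5278, 0.1322, 0.201]
ee_rot: [3.138, 0.003, 2.907]
force: [-0.0, 0.5, -0.5]
gripper_width: 0.0749
grip_force: 0.0
```

```bash
python3 - <<'E'
from h import *
np.set_printoptions(precision=4,suppress=True)
o=ctrl.observe();print(o['position'],o['joint_positions'])
c=cam('wrist','w6.png'); s=cam('scene'); 
C=np.array([.543,.128,0]);e=np.array([.9725,-.2329,0]);n=np.array([.2329,.9725,0])
print('pred near end top',proj(c,C-.096*e+[0,0,.079]),'sides',proj(c,C-.09*e+.018*n+[0,0,.061]),proj(c,C-.09*e-.018*n+[0,0,.061]))
a=cv2.resize(c['frame'],(480,360));b=cv2.resize(s['frame'][175:275,225:345],(320,267),interpolation=cv2.INTER_CUBIC)
p=np.zeros((360,800,3),np.uint8);p[:,:480]=a;p[:267,480:]=b
cv2.imwrite('pics/m6.png',p[:,:,::-1])
E
```

```text
[0.5278 0.1322 0.201 ] [ 0.6152 -0.1143 -0.0846  0.0004 -1.5956 -2.4201]
pred near end top [276.1264  97.8323] sides [296.9934 105.5572] [255.2851 105.4802]
```

View pics/m6.png

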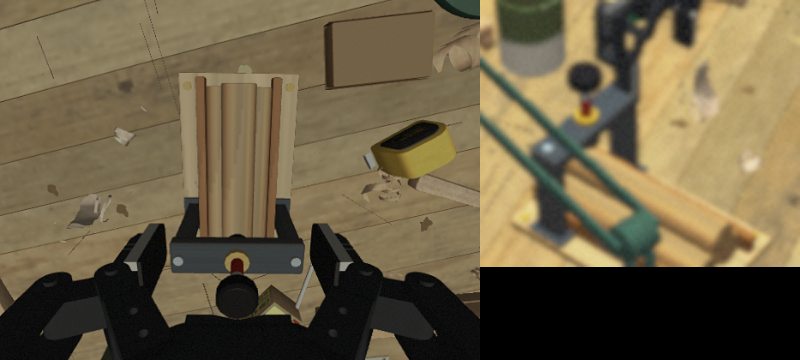

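The third dowel lies saddled and in line: in the wrist view its near end is at (239,82), between the two others, and the knob is at (237,294) and still up with the red band showing. I'm closing the jaws and going above the knob.

Request:
jog_arm(targets=[0,0,0,0,0,0,0,0,0,0,0,0,0,0,0,0,0,0,0.0259,-0.0067,0,0,0,0,0.0259,-0.0067,0,0,0,0,0.0259,-0.0067,0,0,0,0,0.0259,-0.0067,0,0,0,0,0,0,0,0,0,0,0,0,0,0,0,0,0,0,-0.0125,0,0,0,0,0,-0.0125,0,0,0,0,0,-0.0125,0,0,0,0,0,0,0,0,0,0,0,0,0,0,0], jaw=0)

```text
clock: 15.33
position: [0.6038, 0.1117, 0.169]
ee_rot: [-3.141, -0.001, 2.908]
force: [0.1, -0.6, 0.1]
gripper_width: 0.0001
grip_force: 0.0
```

```bash
python3 - <<'E'
from h import *
np.set_printoptions(precision=4,suppress=True)
o=ctrl.observe();print(o['position'],o['ee_rot'],o['force'])
c=cam('scene')
h=cv2.cvtColor(c['frame'],cv2.COLOR_RGB2HSV)[175:235,245:290]
red=((h[...,0]<10)|(h[...,0]>172))&(h[...,1]>120)&(h[...,2]>40);ys,xs=np.nonzero(red);print('red',red.sum(),np.median(xs)+245 if red.any() else 0,ys.min()+175 if red.any() else 0,ys.max()+175 if red.any() else 0)
w=cv2.imread('pics/w6.png');
cw=cam('wrist')
E
```

```text
[0.6038 0.1117 0.169 ] [-3.1407 -0.0013  2.9079] [ 0.0506 -0.6076  0.1145]
red 8 265.0 213 216
```

Request:
jog_arm(targets=[0,0,-0.0027,0,0,0,0,0,0,0,0,0])

```text
clock: 15.6
position: [0.6046, 0.1118, 0.1681]
ee_rot: [3.141, 0.0, 2.908]
force: [0.4, 0.8, -0.5]
gripper_width: -0.0001
grip_force: 0.0
```

Request:
jog_arm(targets=[0,0,-0.0027,0,0,0,0,0,0,0,0,0])

```text
clock: 15.77
position: [0.6045, 0.1117, 0.1657]
ee_rot: [3.142, -0.0, 2.907]
force: [0.4, 0.1, 0.2]
gripper_width: 0.0
grip_force: 0.0
```

Request:
jog_arm(targets=[0,0,-0.0027,0,0,0,0,0,0,0,0,0])

```text
clock: 15.93
position: [0.6045, 0.1117, 0.1634]
ee_rot: [-3.142, -0.001, 2.907]
force: [0.7, 0.5, 0.7]
gripper_width: -0.0002
grip_force: 0.0
```

Request:
jog_arm(targets=[0,0,-0.0027,0,0,0,0,0,0,0,0,0])

```text
clock: 16.1
position: [0.6047, 0.1117, 0.1619]
ee_rot: [3.141, 0.0, 2.908]
force: [-0.3, 1.3, 2.5]
gripper_width: -0.0001
grip_force: 1.0
```

Contact is at about 0.1625. I'm pressing in steps and watching the force.

Request:
jog_arm(targets=[0,0,-0.0027,0,0,0,0,0,-0.0027,0,0,0,0,0,-0.0027,0,0,0,0,0,0,0,0,0])

```text
clock: 16.43
position: [0.6047, 0.1117, 0.1558]
ee_rot: [3.141, 0.0, 2.908]
force: [-1.1, 0.2, 3.9]
gripper_width: -0.0003
grip_force: 1.8
```

Request:
jog_arm(targets=[0,0,-0.0027,0,0,0,0,0,-0.0027,0,0,0,0,0,-0.0027,0,0,0,0,0,0,0,0,0])

```text
clock: 16.77
position: [0.6047, 0.1117, 0.1496]
ee_rot: [3.141, 0.0, 2.907]
force: [0.8, -0.3, 4.9]
gripper_width: -0.0002
grip_force: 2.5
```

Request:
jog_arm(targets=[0,0,-0.0027,0,0,0,0,0,-0.0027,0,0,0,0,0,-0.0027,0,0,0,0,0,0,0,0,0])

```text
clock: 17.1
position: [0.6048, 0.1116, 0.145]
ee_rot: [3.141, 0.001, 2.908]
force: [-3.3, 0.6, 10.3]
gripper_width: 0.0001
grip_force: 5.1
```

Request:
jog_arm(targets=[0,0,-0.0027,0,0,0,0,0,-0.0027,0,0,0,0,0,0,0,0,0,0,0,0,0,0,0])

```text
clock: 17.43
position: [0.6049, 0.1117, 0.142]
ee_rot: [3.141, 0.002, 2.908]
force: [-5.5, 0.5, 12.9]
gripper_width: 0.0
grip_force: 6.3
```

Request:
jog_arm(targets=[0,0,-0.0027,0,0,0,0,0,0,0,0,0,0,0,0,0,0,0])

```text
clock: 17.68
position: [0.6049, 0.1116, 0.1404]
ee_rot: [3.141, 0.002, 2.908]
force: [-6.5, -0.1, 14.9]
gripper_width: -0.0004
grip_force: 7.0
```

Request:
jog_arm(targets=[0,0,-0.002,0,0,0,0,0,-0.0018,0,0,0,0,0,0,0,0,0,0,0,0,0,0,0,0,0,0,0,0,0,0,0,0,0,0,0,0,0,0,0,0,0])

```text
clock: 18.27
position: [0.605, 0.1117, 0.1382]
ee_rot: [3.141, 0.003, 2.908]
force: [-7.4, -0.4, 15.8]
gripper_width: -0.0001
grip_force: 7.9
```

```bash
python3 - <<'E'
from h import *
np.set_printoptions(precision=4,suppress=True)
c=cam('scene','s9.png');o=ctrl.observe();print(o['clock'],o['position'],o['force'],np.abs(o['qvel']).max())
h=cv2.cvtColor(c['frame'],cv2.COLOR_RGB2HSV)[175:235,245:290]
red=((h[...,0]<10)|(h[...,0]>172))&(h[...,1]>120)&(h[...,2]>40);print('red',red.sum())
E
```

```text
18.3167 [0.605  0.1116 0.1382] [-6.8583  0.8455 15.6903] 0.001328384189923722
red 0
```

Travel is about 24 mm with 16 N on the knob, the red band is gone from view and everything is steady. I'm handing in.

```bash
python3 -c "
from station import ctrl
print(ctrl.finish_job())"
```

```text
the job is handed in; nothing more can be done
None
```

I laid the third dowel in the gap on the other two, in line and with its far end under the pad. I handed the job in with the fingertips holding the knob about 24 mm down (about 16 N, red band out of sight); no verdict came back.

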